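# Sweep broken mortar into the scrap pan

## Task

Clear up after the strength test: with the fingers, sweep the three pieces of broken mortar along the bench and through the open front of the scrap pan, until each lies in the pan with its middle past the tapered lip. Only push the pieces along, never pick them up. Leave the whole mortar bar, the cup, the clip and the other things on the bench where they are.

Things in the scene. Friction and masses are not known exactly. Their poses are not given: they have to be found in the camera images.
- scrap_pan: flat sheet-metal scrap pan fixed to the bench like a dustpan without a handle: 160 mm wide (its x axis), 130 mm deep (its y axis). Open at the front, towards its -y axis; closed by walls at both sides and at the back (+y). Origin on the bench under the middle of the pan. Side and back walls are 3 mm thick and 30 mm high (the side walls drop to 20 mm near the front); the floor is 2 mm thick and tapers down to the bench over the front 16 mm (the lip).
- pan_mouth (a point): middle of the pan's open front edge, 65 mm along the pan's -y axis from its origin; same axes. Fixed machines round it: on the left a box 0.32 m high, front face at x = 0.51, y from 0.11 to 0.56 m (base frame); on the right an oven, front at x = 0.61 to 0.65, y below -0.05 m, its door handle out to x = 0.585 at y -0.31 to -0.25, 0.15 to 0.31 m above the bench
- chunk_a_mid (a point): middle of a loose, rough grey piece of broken mortar, about 36x30 mm, 24 mm high, roughly 50 g, with a flat underside; it slides on the bench and may turn when pushed off its middle; point half-way up
- chunk_b_mid (a point): middle of a loose, rough grey piece of broken mortar, about 34x34 mm, 26 mm high, roughly 50 g, with a flat underside; it slides on the bench and may turn when pushed off its middle; point half-way up
- chunk_c_mid (a point): middle of a loose, rough grey piece of broken mortar, about 38x31 mm, 22 mm high, roughly 50 g, with a flat underside; it slides on the bench and may turn when pushed off its middle; point half-way up
- cup_mid (a point): small open pale plastic cup, 39 mm across, 48 mm high, standing; light; loose, to be left alone; point half-way up on its middle
- clip_mid (a point): small black spring clip, 36x32 mm, 21 mm high, lying on the bench; loose, to be left alone; point half-way up on its middle
- tin_mid (a point): round metal sample tin with lid, 59 mm across, 38 mm high; loose, to be left alone; point half-way up on its middle
- whole_prism_mid (a point): unbroken grey mortar bar, 40x160 mm, 40 mm high, lying; its length is along its y axis; loose, to be left alone; point half-way up on its middle
- jar_mid (a point): clear screw jar with cream lid, 62 mm across, 94 mm high; loose, to be left alone; point half-way up on its middle
- chunk_a: the same piece of mortar as chunk_a_mid; origin under its middle, on its underside
- chunk_b: the same piece of mortar as chunk_b_mid; origin under its middle, on its underside
- chunk_c: the same piece of mortar as chunk_c_mid; origin under its middle, on its underside

How it is judged:
By the outcome, as a careful person would: the job done as asked, in the order asked, and still so for the second after the job is handed in, with the robot touching nothing.
It also fails if it takes over 72 s, if anything falls off the work surface, if the arm or the gripper's body presses on something with over 40 N, if the wrist force passes 120 N, or if a joint passes its speed limit or range.

## Robot

A 6-joint arm with a two-finger parallel gripper is mounted at the origin on a cart in front of the work surface, level with it; the furniture and walls round the work are solid. World frame = base frame: x ahead of the robot, y to its left, z up, the work surface at z = 0. Lengths are in m, angles in rad, forces in N, time in s.
With the tool pointing down it reaches from about 0.35 to 0.775 m from the base axis. Payload 7.3 kg.
Tool frame: the origin (TCP) lies on the centre line of the jaws, within the pads' length; the fingertips stand robot.nose_length ahead of it and the grasp point (between the pads) is the TCP (robot.nose_length is the distance from the TCP to the fingertips, in m); z points along the fingers, y is the direction in which the jaws open and shut (so a half turn about z gives the same grasp; the last joint's range is limited). The gripper opens to 92 mm and grips with 3 to 60 N. Pads are 19 mm wide; open, the fingers measure 130 mm over their backs; the gripper's body (75 mm by 190 mm) begins 47 mm behind the grasp point.
Start: joints at [-1.254, 0.342, 1.524, -0, 1.275, -0.146], TCP at [0.234, -0.47, 0.246] pointing down, gripper open.
Joint ranges: [-2.53, 2.53], [-0.77, 2.02], [0.04, 2.7], [-1, 4.14], [0.28, 2.66], [-3.11, 3.11]. Speed limits (rad/s): [2.57, 2.57, 3.14, 3.14, 3.14, 3.14].

## Interface

Orientations are given as [roll, pitch, yaw] about the fixed x, y, z axes, in that order (R = Rz(yaw) Ry(pitch) Rx(roll)).
In Python, from cell import robot, read_camera gives the robot as it stands.
- The arm moves only by the shell command python3 -m crank 'ROWS' [FORCE]. ROWS is JSON, a list of rows, each a list of 7 numbers: the shift along the tool's x, y, z in cm, then the turn, a rotation vector about the tool's x, y, z in degrees, then the opening, from 0 (shut) to 1 (fully open). In form: [[tx, ty, tz, wx, wy, wz, jaw], ...]. A call has 1 to 5 rows; each row is the pose to reach, as a shift and turn from the pose commanded when the call began, along the tool's axes at that moment; what a row does not reach only later rows make up. A row lasts 1/8 s, in which the tool goes at most 62.5 mm and 10.7 degrees, less where a joint would pass 70% of its speed; a pose out of reach is approached as far as the arm can. A call with a gripper value outside its range is refused whole. The fingers move at their own pace and stop on an object; FORCE is the grip in N (left out, the last holds). Time passes only in rows, so rows that repeat a pose let the fingers close. It gives the time, the measured TCP pose, the force and the opening at its end, in the units of the state.
- robot.observe(): the state, without advancing time (a new reading comes with each control period).
- read_camera(name): name is "side" or "top"; returns a dict with "frame" (400x640x3 uint8, red, green, blue), "intrinsics" (3x3 intrinsics, pixels), "distortion" ([k1, k2, p1, p2, k3] as OpenCV has them; the pictures are not rectified), "R" (3x3) and "t" (3): a world point X has camera coordinates R X + t. Camera axes: x right, y down, z forward; pixel columns grow to the right and rows downward; lengths in m; the calibration is good to about 2 mm. A picture is of the moment at which its call begins. There is no depth.
- robot.hand_in(): hands the job in, once; it reports no verdict.
The state is a dict: "time": time; "qpos": joint angles; "qvel": joint speeds; "joint_efforts": joint torques, N m; "tool_pos": TCP position; "tool_rot": TCP orientation; "contact_force": force on the tool from outside, world axes, zero at the start; "torque": the same for the moment, N m; "opening": finger opening in m.
Only numpy, scipy, OpenCV 4.12 (cv2) and the standard library are available. Lean on these libraries where they do the work, as an engineer would, in place of code of your own. Each camera call takes 0.05 s, during which the arm holds its last target.

## Working session

There is one attempt and no reset: what is moved stays moved. The work goes in short steps, Python scripts to look and compute and a shell command to move; the robot and the scene stay as the last step left them, time stands still between calls to the robot, and variables do not carry over. Pictures are saved under pics/ and viewed, and the job is handed in when it is done.

```bash
ls; mkdir -p pics
cat > h.py <<'E'
import numpy as np, cv2
from cell import robot, read_camera
def ray(c,uv):
    p=cv2.undistortPoints(np.array([[uv]],float),np.array(c["intrinsics"]),np.array(c["distortion"]))[0,0]
    R=np.array(c["R"]);t=np.array(c["t"])
    return -R.T@t, R.T@np.array([p[0],p[1],1.])
def onz(c,uv,z):
    o,d=ray(c,uv); return o+d*(z-o[2])/d[2]
def tri(c1,u1,c2,u2):
    o1,d1=ray(c1,u1);o2,d2=ray(c2,u2);d1/=np.linalg.norm(d1);d2/=np.linalg.norm(d2)
    s=np.linalg.lstsq(np.stack([d1,-d2],1),o2-o1,rcond=None)[0]
    a=o1+s[0]*d1;b=o2+s[1]*d2
    return (a+b)/2,np.linalg.norm(a-b)
def proj(c,X):
    R=np.array(c["R"]);return cv2.projectPoints(np.array(X,float).reshape(-1,1,3),cv2.Rodrigues(R)[0],np.array(c["t"],float),np.array(c["intrinsics"]),np.array(c["distortion"]))[0][:,0]
E
python3 - <<'E'
from h import *
import pickle
print(robot.nose_length, robot.observe())
for n in ("side","top"):
    c=read_camera(n); print(n,c["intrinsics"],c["R"],c["t"])
    cv2.imwrite(f"pics/{n}0.png",c["frame"][:,:,::-1])
    pickle.dump({k:c[k] for k in c},open(f"{n}0.pkl","wb"))
E
```

```text
pics
0.019 {'time': 0.0, 'qpos': array([-1.25398502e+00,  3.42682409e-01,  1.52499759e+00,  9.75405201e-06,
        1.27539482e+00, -1.46005623e-01]), 'qvel': array([ 0.00039803,  0.0003649 ,  0.00023339,  0.0015502 , -0.0007353 ,
       -0.00023503]), 'joint_efforts': array([ 1.97278525e-03, -4.31242919e+01, -2.44212663e+01,  7.19079142e-02,
        5.60267537e-02, -1.26455443e-04]), 'tool_pos': array([ 0.23430056, -0.46940475,  0.24507265]), 'tool_rot': array([-3.14012762e+00, -2.24863459e-04,  4.62813922e-01]), 'contact_force': array([ 0.06874873, -0.41788008,  0.56124847]), 'torque': array([-0.04431197,  0.0370176 ,  0.00552495]), 'opening': 0.09183678725657586}
side [[375.31110737   0.         307.9880478 ]
 [  0.         375.31110737 193.2005817 ]
 [  0.           0.           1.        ]] [[-0.86300474 -0.50514541 -0.00713719]
 [-0.19536506  0.34672906 -0.91739384]
 [ 0.46589196 -0.79032087 -0.39791659]] [0.39858494 0.21418015 1.09828818]
top [[451.91689837   0.         319.42839083]
 [  0.         451.91689837 198.60527506]
 [  0.           0.           1.        ]] [[ 0.00266211 -0.99999477 -0.00183704]
 [-0.98798266 -0.00234622 -0.15454697]
 [ 0.15454185  0.00222639 -0.98798373]] [-0.08973424  0.53540066  1.35349161]
```

View pics/side0.png

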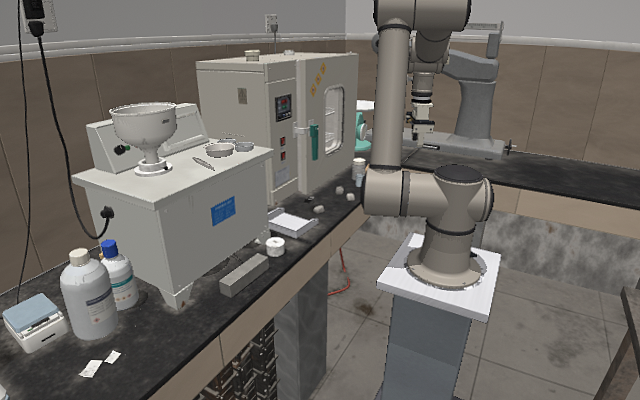

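View pics/top0.png

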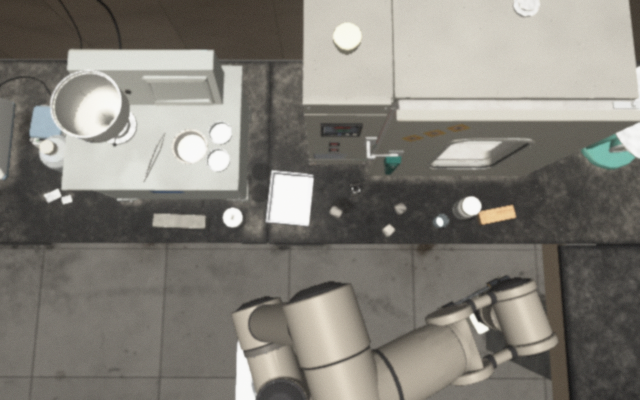

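Run:
```python
import cv2
a=cv2.imread("pics/top0.png")[155:255,200:530]; cv2.imwrite("pics/top0c.png",cv2.resize(a[:,50:290],None,fx=3.3,fy=3.3,interpolation=cv2.INTER_CUBIC))
a=cv2.imread("pics/side0.png")[140:260,230:410]; cv2.imwrite("pics/side0c.png",cv2.resize(a,None,fx=4.4,fy=4.4,interpolation=cv2.INTER_CUBIC))
```

```text
(no output)
```

View pics/top0c.png

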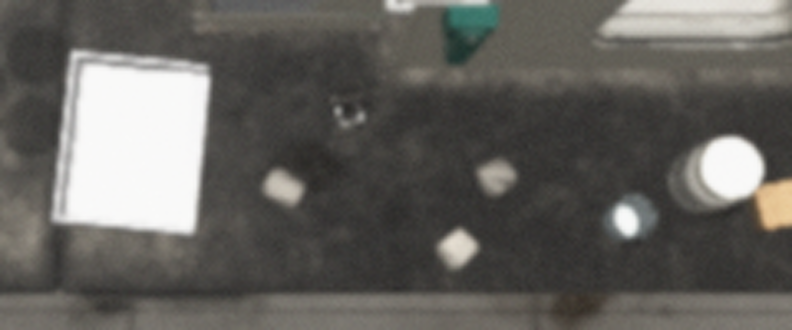

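View pics/side0c.png

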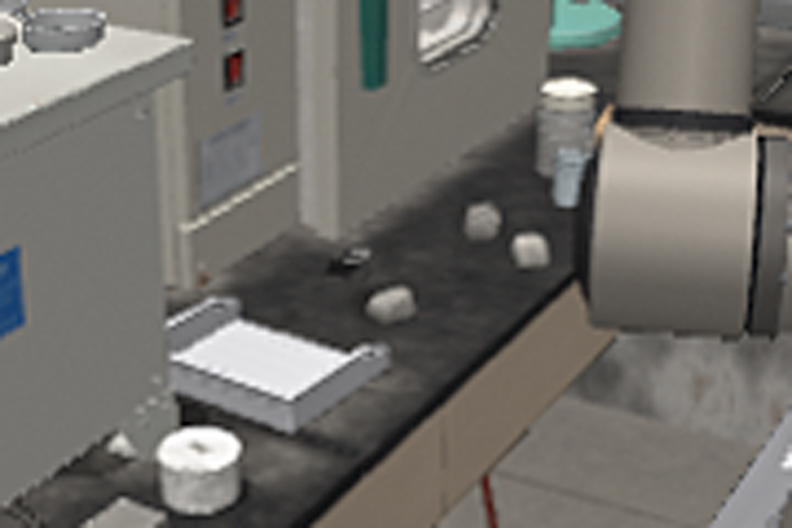

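```bash
cat > m0.py <<'E'
from h import *
import pickle
T=pickle.load(open("top0.pkl","rb"));S=pickle.load(open("side0.pkl","rb"))
t=lambda x,y:(250+(x+.5)/3.3-.5,155+(y+.5)/3.3-.5)
s=lambda x,y:(230+(x+.5)/4.4-.5,140+(y+.5)/4.4-.5)
for n,a,b in [("c1",(284,187),(391,304)),("near",(458,249),(530,249)),("far",(497,177),(483,220)),("clip",(349,110),(349,262)),("cup",(629,217),(568,178)),]:
    p,e=tri(T,t(*a),S,s(*b)); print(n,p.round(3),round(e,4),"top@z.012",onz(T,t(*a),.012).round(3),"side@.012",onz(S,s(*b),.012).round(3))
for n,a,z in [("FL",(209,65),.02),("FR",(194,234),.02),("BL",(72,50),.03),("BR",(52,222),.03),("edge",(400,292),0),("FL0",(209,65),0),("FR0",(194,234),0)]: print(n,onz(T,t(*a),z).round(3))
for n,b,z in [("FLtop",(238,300),.02),("FRtop",(385,346),.02),("BRtop",(296,403),.03)]: print(n,onz(S,s(*b),z).round(3))
E
python3 m0.py
```

```text
c1 [ 0.499 -0.14   0.01 ] 0.0029 top@z.012 [ 0.5   -0.14   0.012] side@.012 [ 0.495 -0.136  0.012]
near [ 0.441 -0.304  0.011] 0.0017 top@z.012 [ 0.441 -0.304  0.012] side@.012 [ 0.439 -0.303  0.012]
far [ 0.509 -0.343  0.012] 0.0028 top@z.012 [ 0.51  -0.342  0.012] side@.012 [ 0.508 -0.344  0.012]
clip [ 0.575 -0.202  0.008] 0.0005 top@z.012 [ 0.575 -0.202  0.012] side@.012 [ 0.571 -0.195  0.012]
cup [ 0.471 -0.464  0.022] 0.0006 top@z.012 [ 0.472 -0.466  0.012] side@.012 [ 0.48  -0.488  0.012]
FL [ 0.617 -0.068  0.02 ]
FR [ 0.454 -0.054  0.02 ]
BL [0.629 0.063 0.03 ]
BR [0.464 0.078 0.03 ]
edge [ 0.401 -0.25   0.   ]
FL0 [ 0.621 -0.067  0.   ]
FR0 [ 0.456 -0.054  0.   ]
FLtop [ 0.606 -0.064  0.02 ]
FRtop [ 0.454 -0.051  0.02 ]
BRtop [0.457 0.08  0.03 ]
```

```bash
cat > go.py <<'E'
# usage: go.py x y z(TCP) yawdeg -> shift in tool axes(cm), rotvec deg
import sys; from h import *
from scipy.spatial.transform import Rotation as R
st=robot.observe(); x,y,z,yaw=map(float,sys.argv[1:5]); til=float(sys.argv[5]) if len(sys.argv)>5 else 0
R0=R.from_euler("xyz",st["tool_rot"]); d=R0.inv().apply(np.array([x,y,z])-st["tool_pos"])*100
R1=R.from_euler("z",yaw,degrees=True)*R.from_euler("x",np.pi)*R.from_euler("y",til,degrees=True)
print("shift",d.round(2),"rot",(R0.inv()*R1).as_rotvec(degrees=True).round(1),"now",st["tool_pos"].round(4),st["tool_rot"].round(3),"t",round(st["time"],2),"F",st["contact_force"].round(1),st["opening"])
E
python3 - <<'E'
import cv2
a=cv2.imread("pics/side0.png")[30:160,360:480]; cv2.imwrite("pics/side0g.png",cv2.resize(a,None,fx=4.4,fy=4.4,interpolation=cv2.INTER_CUBIC))
E
python3 go.py 0.37 -0.2 0.2 90
```

```text
shift [ 24.17 -18.04   4.54] rot [ -0.1  -0.1 -63.5] now [ 0.2343 -0.4694  0.2451] [-3.14  -0.     0.463] t 0.1 F [0.4 0.3 0.9] 0.0920944575416346
```

View pics/side0g.png

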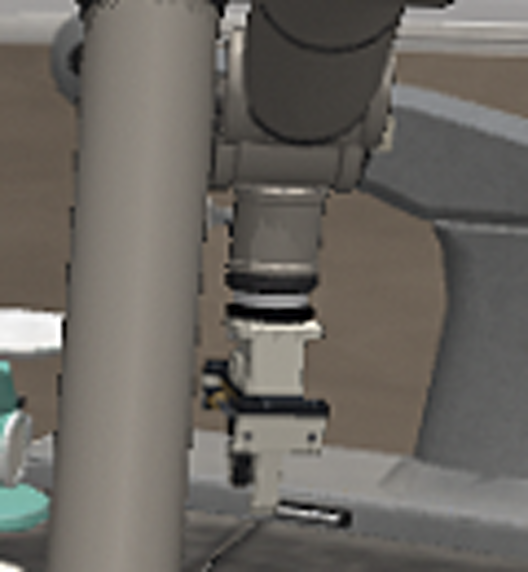

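```bash
python3 -m crank '[[5,-3.5,0,0,0,-10,0.26],[10,-7,1,0,0,-20,0.26],[15,-10.5,2,0,0,-30,0.26],[20,-14.5,3,0,0,-40,0.26],[24.2,-18,4.5,0,0,-50,0.26]]'; python3 go.py 0.49 -0.19 0.12 90
```

```text
time: 0.72
tool_pos: [0.3712, -0.1988, 0.2005]
tool_rot: [3.141, 0.0, 1.341]
contact_force: [0.7, -0.5, 0.2]
opening: 0.0464
shift [ 3.56 11.36  8.06] rot [  0.    0.  -13.2] now [ 0.3712 -0.1988  0.2005] [3.141 0.    1.341] t 0.72 F [ 0.7 -0.5  0.2] 0.04641496419727415
```

```bash
python3 -m crank '[[1.5,5,3,0,0,-10,0.26],[3,10,6,0,0,-13.2,0.26],[3.6,12,8,0,0,-13.2,0.26],[3.6,12.1,8,0,0,-13.2,0.26]]'
python3 - <<'E'
from h import *
c=read_camera("top");cv2.imwrite("pics/t1.png",cv2.resize(np.ascontiguousarray(c["frame"][130:260,250:490,::-1]),None,fx=3.3,fy=3.3,interpolation=cv2.INTER_CUBIC))
c=read_camera("side");cv2.imwrite("pics/s1.png",cv2.resize(np.ascontiguousarray(c["frame"][120:260,230:410,::-1]),None,fx=4.2,fy=4.2,interpolation=cv2.INTER_CUBIC))
E
python3 go.py 0.498 -0.188 0.025 90
```

```text
time: 1.23
tool_pos: [0.4965, -0.193, 0.1187]
tool_rot: [-3.138, -0.002, 1.567]
contact_force: [0.2, 0.4, 0.7]
opening: 0.0239
shift [0.58 0.2  9.58] rot [-0.1 -0.  -0.3] now [ 0.496  -0.1938  0.1208] [-3.141 -0.     1.566] t 1.32 F [-0.1  0.4  0.2] 0.024112548161086367
```

View pics/t1.png

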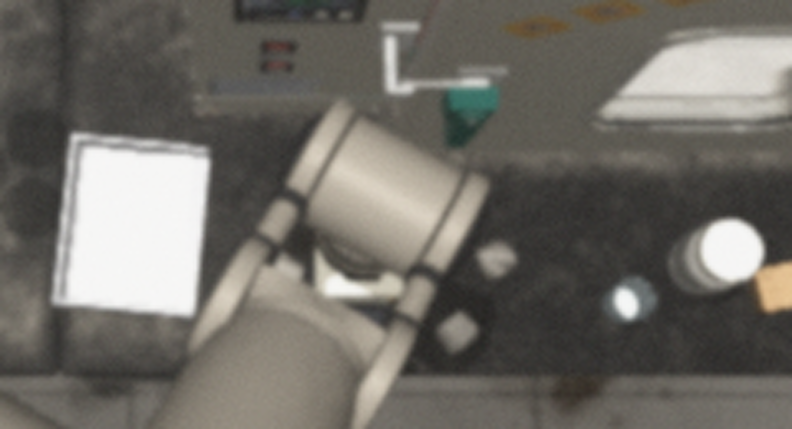

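View pics/s1.png

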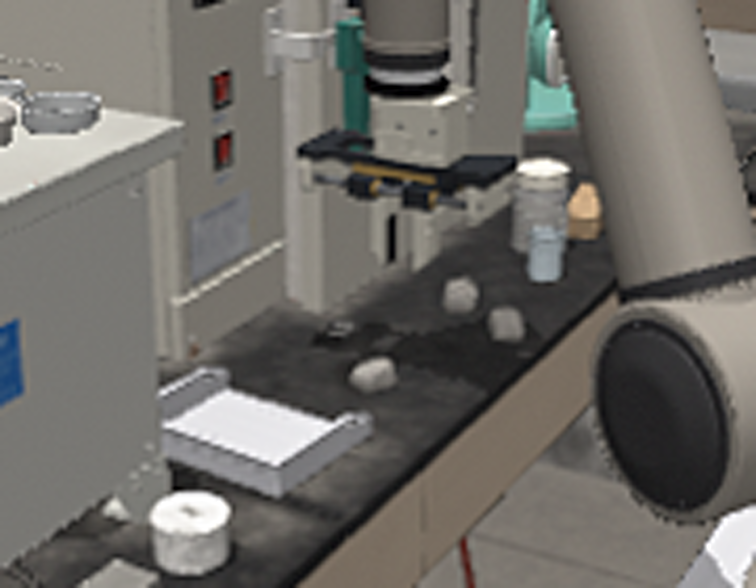

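Run:
```python
from h import *
import pickle
T=pickle.load(open("top0.pkl","rb"))
t=lambda x,y:(250+(x+.5)/3.3-.5,130+(y+.5)/3.3-.5)
for z in(.3,.35,.4,.45):
  print(z,[onz(T,t(*a),z)[:2].round(3) for a in((335,100),(487,182),(305,200),(430,270))])
```

```text
0.3 [array([ 0.595, -0.169]), array([ 0.531, -0.285]), array([ 0.517, -0.146]), array([ 0.463, -0.24 ])]
0.35 [array([ 0.583, -0.166]), array([ 0.521, -0.276]), array([ 0.508, -0.143]), array([ 0.457, -0.234])]
0.4 [array([ 0.57 , -0.162]), array([ 0.512, -0.268]), array([ 0.499, -0.141]), array([ 0.45 , -0.227])]
0.45 [array([ 0.558, -0.159]), array([ 0.503, -0.259]), array([ 0.49 , -0.139]), array([ 0.444, -0.22 ])]
```

```bash
python3 -m crank '[[0.3,0.2,4,0,0,0,0.26],[0.3,0.2,8,0,0,0,0.26],[0.3,0.2,9.5,0,0,0,0.26],[0.3,0.2,9.5,0,0,0,0.26]]';  python3 go.py 0.498 -0.188 0.025 90
python3 - <<'E'
from h import *
c=read_camera("side");cv2.imwrite("pics/s2.png",cv2.resize(np.ascontiguousarray(c["frame"][120:260,230:410,::-1]),None,fx=4.2,fy=4.2,interpolation=cv2.INTER_CUBIC))
E
```

```text
time: 1.82
tool_pos: [0.4982, -0.1912, 0.0261]
tool_rot: [-3.141, -0.0, 1.565]
contact_force: [-0.1, 0.4, 0.7]
opening: 0.0239
shift [ 0.32 -0.02  0.11] rot [-0.  -0.  -0.3] now [ 0.4982 -0.1912  0.0261] [-3.141 -0.     1.565] t 1.82 F [-0.1  0.4  0.7] 0.02385324108883642
```

View pics/s2.png

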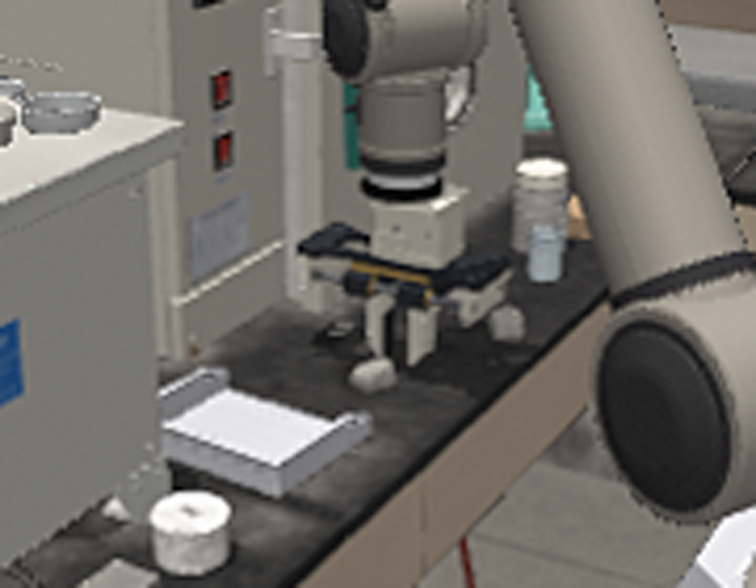

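```bash
python3 -m crank '[[1.5,0,0.1,0,0,0,0.26],[3,0,0.1,0,0,0,0.26],[4.5,0,0.1,0,0,0,0.26],[6,0,0.1,0,0,0,0.26],[7.5,0,0.1,0,0,0,0.26]]';  python3 go.py 0.498 -0.01 0.025 90
python3 - <<'E'
from h import *
c=read_camera("side");cv2.imwrite("pics/s3.png",cv2.resize(np.ascontiguousarray(c["frame"][120:260,230:410,::-1]),None,fx=4.2,fy=4.2,interpolation=cv2.INTER_CUBIC))
E
```

```text
time: 2.5
tool_pos: [0.4992, -0.1148, 0.0249]
tool_rot: [3.141, 0.0, 1.566]
contact_force: [-0.1, -1.1, 1.3]
opening: 0.0233
shift [10.48 -0.16 -0.02] rot [ 0.   0.  -0.3] now [ 0.4992 -0.1148  0.0249] [3.141 0.    1.566] t 2.5 F [-0.1 -1.1  1.3] 0.023328919177268304
```

View pics/s3.png

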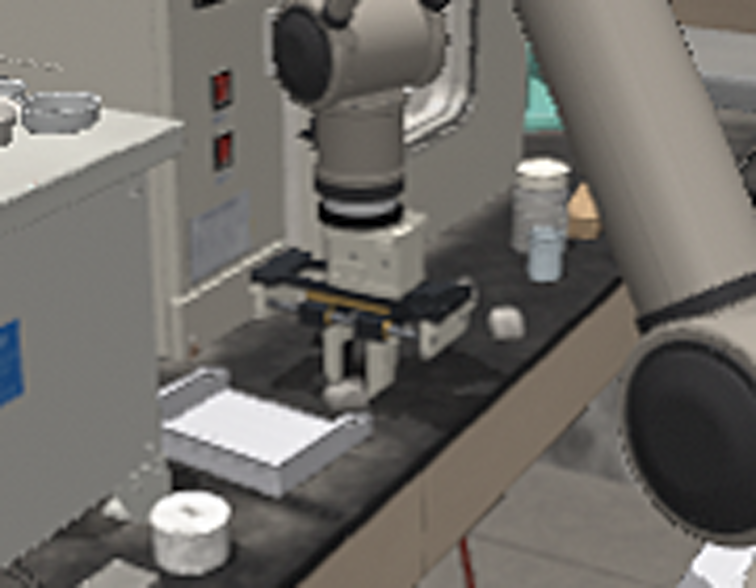

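```bash
python3 -m crank '[[1.5,0,-0.1,0,0,0,0.26],[3,0,-0.2,0,0,0,0.26],[4.5,0,-0.2,0,0,0,0.26],[6,0,-0.2,0,0,0,0.26],[7.5,0,-0.2,0,0,0,0.26]]';  python3 go.py 0.498 -0.01 0.025 90
python3 - <<'E'
from h import *
c=read_camera("side");cv2.imwrite("pics/s4.png",cv2.resize(np.ascontiguousarray(c["frame"][120:260,230:410,::-1]),None,fx=4.2,fy=4.2,interpolation=cv2.INTER_CUBIC))
E
```

```text
time: 3.18
tool_pos: [0.4994, -0.0399, 0.0267]
tool_rot: [-3.142, 0.0, 1.566]
contact_force: [-0.0, -0.4, 0.3]
opening: 0.0243
shift [ 2.98 -0.15  0.17] rot [-0.   0.  -0.3] now [ 0.4994 -0.0399  0.0267] [-3.142  0.     1.566] t 3.17 F [-0.  -0.4  0.3] 0.02427135106410155
```

View pics/s4.png

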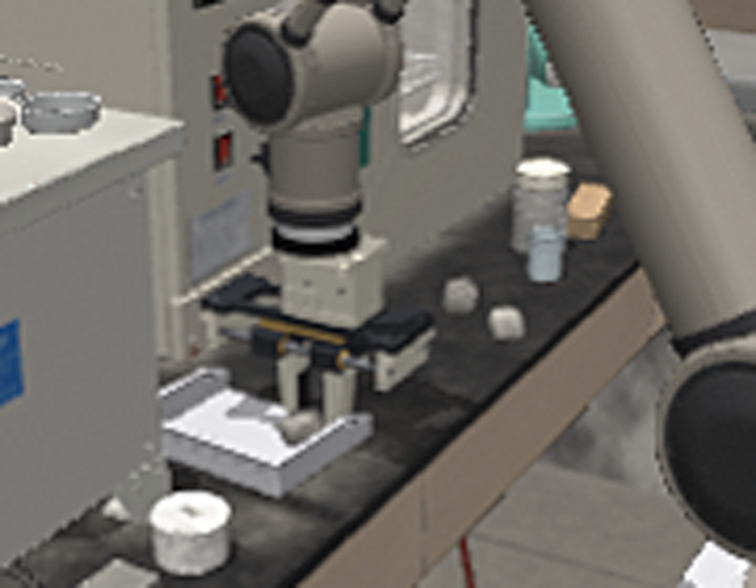

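```bash
python3 -m crank '[[1.2,0,0,0,0,0,0.26],[2.2,0,0,0,0,0,0.26],[3,0,0,0,0,0,0.26],[3,0,0,0,0,0,0.26],[0,0,0,0,0,0,0.26]]';  python3 -m crank '[[-2,-1,-5,0,0,0,0.26],[-4,-6,-10,0,0,0,0.26],[-7,-9,-12,0,0,0,0.26],[-12,-9,-12,0,0,0,0.26]]'; python3 go.py 0.42 -0.36 0.12 80
python3 - <<'E'
from h import *
for n in("top","side"):
  c=read_camera(n)
  f=c["frame"][130:260,250:490] if n=="top" else c["frame"][120:260,230:410]
  cv2.imwrite(f"pics/{n}5.png",cv2.resize(np.ascontiguousarray(f[:,:,::-1]),None,fx=3.3 if n=="top" else 4.2,fy=3.3 if n=="top" else 4.2,interpolation=cv2.INTER_CUBIC))
E
```

```text
time: 3.85
tool_pos: [0.4994, -0.0401, 0.0267]
tool_rot: [-3.141, -0.0, 1.569]
contact_force: [-0.6, -0.5, -0.1]
opening: 0.0242
time: 4.35
tool_pos: [0.4076, -0.161, 0.149]
tool_rot: [3.139, 0.002, 1.567]
contact_force: [1.0, -0.8, 0.8]
opening: 0.0236
shift [-19.89   1.32   2.94] rot [0.2 0.1 9.8] now [ 0.4076 -0.161   0.149 ] [3.139e+00 2.000e-03 1.567e+00] t 4.35 F [ 1.  -0.8  0.8] 0.02361699932604189
```

View pics/top5.png

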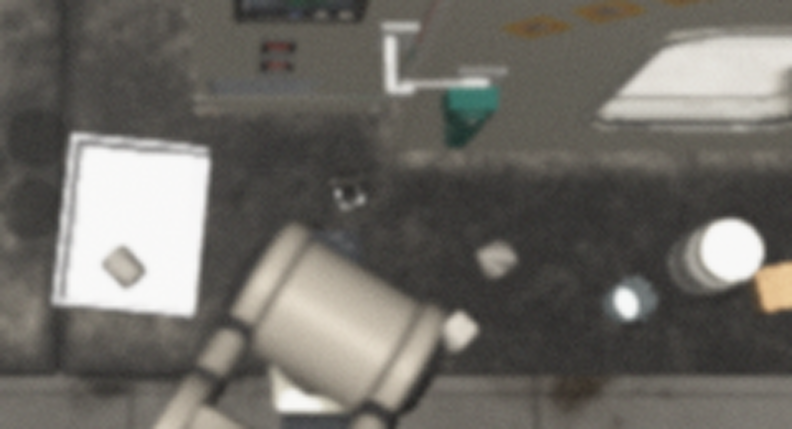

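View pics/side5.png

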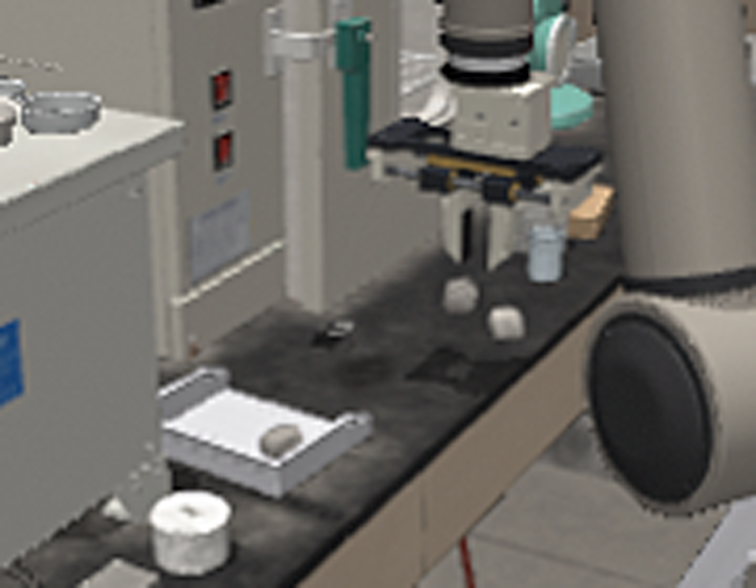

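```bash
python3 go.py 0.425 -0.352 0.06 71; python3 -m crank '[[-5,0.4,0,0,0,9,0.26],[-10,0.8,0,0,0,18.8,0.26],[-15,1.2,0,0,0,18.8,0.26],[-19,1.7,2,0,0,18.8,0.26],[-19.1,1.7,5,0,0,18.8,0.26]]';  python3 go.py 0.425 -0.352 0.025 71;python3 - <<'E'
from h import *
for n in("top","side"):
  c=read_camera(n)
  f=c["frame"][130:260,250:490] if n=="top" else c["frame"][120:260,230:410]
  cv2.imwrite(f"pics/{n}6.png",cv2.resize(np.ascontiguousarray(f[:,:,::-1]),None,fx=3.3 if n=="top" else 4.2,fy=3.3 if n=="top" else 4.2,interpolation=cv2.INTER_CUBIC))
E
```

```text
shift [-18.69   1.73   8.85] rot [ 0.2  0.2 18.5] now [ 0.4092 -0.1647  0.1479] [3.138e+00 3.000e-03 1.561e+00] t 4.45 F [-0.5  0.9 -0.6] 0.023648261164286397
time: 5.08
tool_pos: [0.4255, -0.3544, 0.0963]
tool_rot: [3.139, 0.002, 1.235]
contact_force: [-0.4, 0.4, -0.4]
opening: 0.0241
shift [ 0.22 -0.15  7.13] rot [ 0.2  0.1 -0.2] now [ 0.4255 -0.3544  0.0963] [3.139e+00 2.000e-03 1.235e+00] t 5.08 F [-0.4  0.4 -0.4] 0.024068177440386095
```

View pics/side6.png

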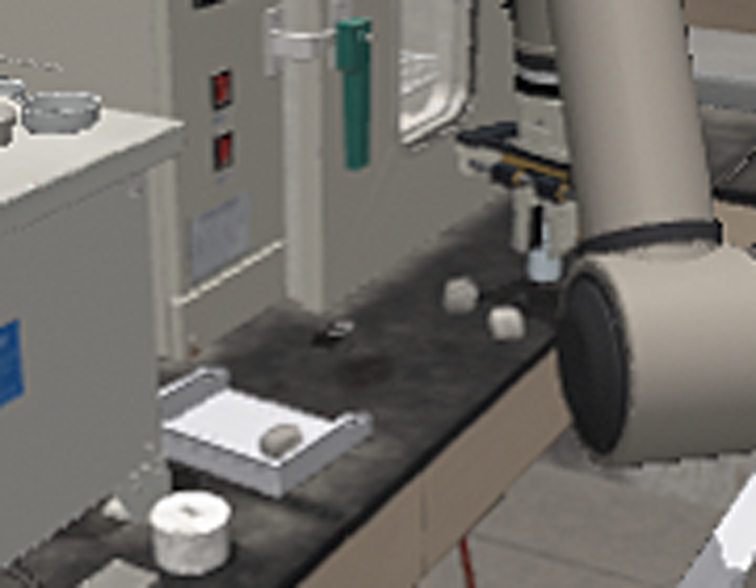

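```bash
python3 -m crank '[[0,-0.1,4,0,0,0,0.26],[0,-0.1,7.1,0,0,0,0.26],[0,-0.1,7.1,0,0,0,0.26],[1.2,-0.1,7.1,0,0,0,0.26],[2.4,-0.1,7.1,0,0,0,0.26]]';  python3 -m crank '[[1.5,0,0,0,0,0,0.26],[3,0,0,0,0,0,0.26],[4.5,0,0,0,0,0,0.26],[6,0,0,0,0,0,0.26],[7.5,0,0,0,0,0,0.26]]';python3 go.py 0.48 -0.19 0.025 71;python3 - <<'E'
from h import *
for n in("top","side"):
  c=read_camera(n)
  f=c["frame"][130:260,250:490] if n=="top" else c["frame"][120:260,230:410]
  cv2.imwrite(f"pics/{n}7.png",cv2.resize(np.ascontiguousarray(f[:,:,::-1]),None,fx=3.3 if n=="top" else 4.2,fy=3.3 if n=="top" else 4.2,interpolation=cv2.INTER_CUBIC))
E
```

```text
time: 5.8
tool_pos: [0.4328, -0.3281, 0.0274]
tool_rot: [3.139, 0.001, 1.238]
contact_force: [-0.1, -0.2, 0.4]
opening: 0.0241
time: 6.42
tool_pos: [0.4566, -0.2567, 0.0257]
tool_rot: [3.142, 0.0, 1.238]
contact_force: [-0.6, -0.5, 0.4]
opening: 0.0237
shift [7.07 0.03 0.07] rot [ 0.   0.  -0.1] now [ 0.4566 -0.2567  0.0257] [3.142 0.    1.238] t 6.42 F [-0.6 -0.5  0.4] 0.023666426412285998
```

View pics/side7.png

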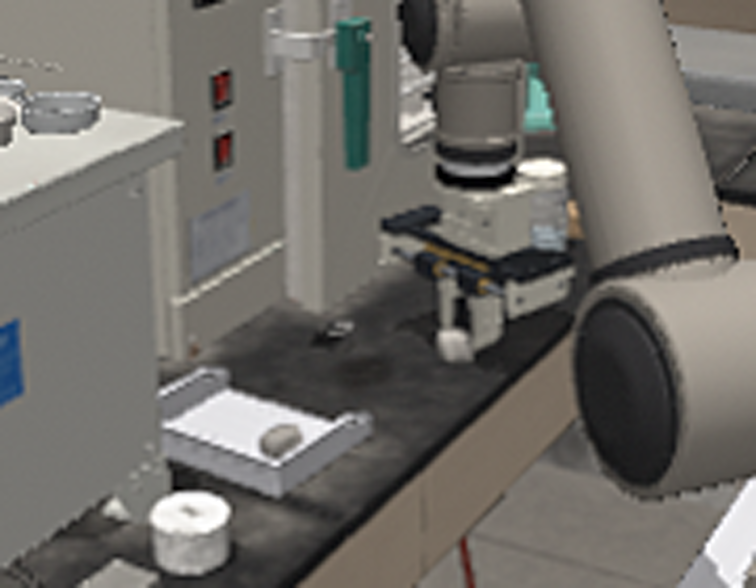

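View pics/top7.png

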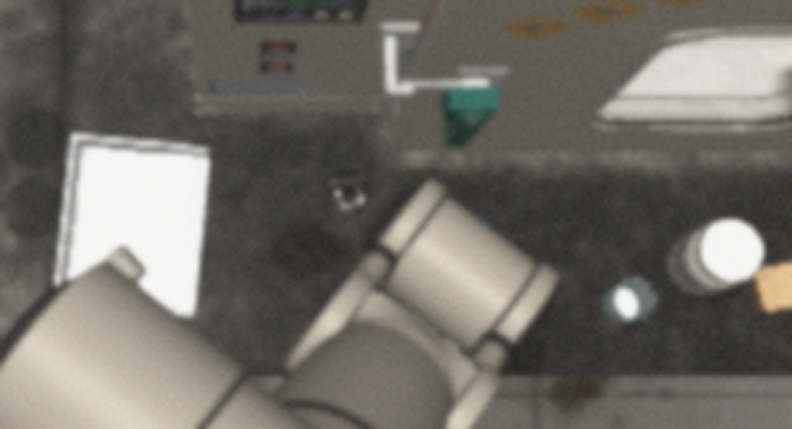

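```bash
python3 -m crank '[[1.7,0,0,0,0,0,0.26],[3.4,0,0,0,0,0,0.26],[5.1,0,0,0,0,0,0.26],[6.8,0,0,0,0,0,0.26],[8.5,0,0,0,0,0,0.26]]';python3 go.py 0.497 -0.135 0.025 90
```

```text
time: 7.15
tool_pos: [0.4845, -0.1761, 0.0257]
tool_rot: [3.142, 0.0, 1.238]
contact_force: [-0.2, -0.1, -0.8]
opening: 0.0239
shift [ 4.29 -0.16  0.07] rot [  0.    0.  -19.1] now [ 0.4845 -0.1761  0.0257] [3.142 0.    1.238] t 7.15 F [-0.2 -0.1 -0.8] 0.023899928733321998
```

```bash
python3 -m crank '[[1.1,0,0,0,0,-4.7,0.26],[2.2,0,0,0,0,-9.5,0.26],[3.3,0,0,0,0,-14.3,0.26],[4.4,-0.2,0,0,0,-19,0.26],[4.4,-0.2,0,0,0,-19,0.26]]';python3 go.py 0.50 -0.045 0.027 90;python3 - <<'E'
from h import *
for n in("side",):
  c=read_camera(n)
  f=c["frame"][130:260,250:490] if n=="top" else c["frame"][120:260,230:410]
  cv2.imwrite(f"pics/{n}8.png",cv2.resize(np.ascontiguousarray(f[:,:,::-1]),None,fx=3.3 if n=="top" else 4.2,fy=3.3 if n=="top" else 4.2,interpolation=cv2.INTER_CUBIC))
E
```

```text
time: 7.78
tool_pos: [0.4967, -0.134, 0.0257]
tool_rot: [-3.141, -0.0, 1.57]
contact_force: [-0.2, 0.3, -0.7]
opening: 0.0239
shift [ 8.9   0.32 -0.13] rot [-0. -0. -0.] now [ 0.4967 -0.134   0.0257] [-3.141 -0.     1.57 ] t 7.78 F [-0.2  0.3 -0.7] 0.023900773404825416
```

View pics/side8.png

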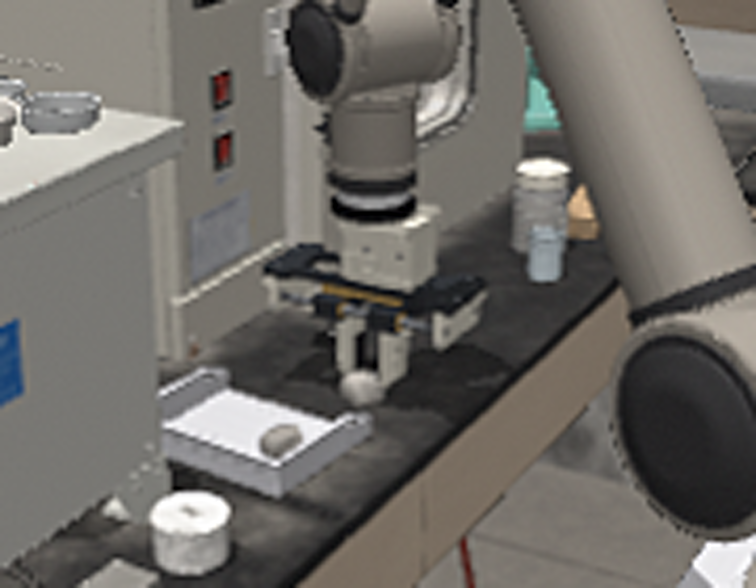

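```bash
python3 -m crank '[[1.7,0.1,-0.1,0,0,0,0.26],[3.4,0.3,-0.15,0,0,0,0.26],[5.1,0.5,-0.15,0,0,0,0.26],[6.8,0.5,-0.15,0,0,0,0.26],[8.5,0.5,-0.15,0,0,0,0.26]]';python3 -m crank '[[1,0,0,0,0,0,0.26],[1,0,0,0,0,0,0.26],[-2,-1,-1,0,0,0,0.26],[-4,-2,-5,0,0,0,0.26],[-6,-7,-10,0,0,0,0.26]]';python3 -m crank '[[-4,-2,-2,0,0,0,0.26],[-10,-2,-2,0,0,0,0.26]]';python3 - <<'E'
from h import *
for n in("top","side"):
  c=read_camera(n)
  f=c["frame"][130:260,250:490] if n=="top" else c["frame"][120:260,230:410]
  cv2.imwrite(f"pics/{n}9.png",cv2.resize(np.ascontiguousarray(f[:,:,::-1]),None,fx=3.3 if n=="top" else 4.2,fy=3.3 if n=="top" else 4.2,interpolation=cv2.INTER_CUBIC))
E
```

```text
time: 8.45
tool_pos: [0.5017, -0.0488, 0.0273]
tool_rot: [3.141, 0.0, 1.57]
contact_force: [0.3, 0.2, 0.1]
opening: 0.0237
time: 9.07
tool_pos: [0.4398, -0.1086, 0.1206]
tool_rot: [3.14, 0.001, 1.569]
contact_force: [0.2, -0.6, 0.2]
opening: 0.0241
time: 9.32
tool_pos: [0.4184, -0.208, 0.1418]
tool_rot: [3.139, 0.002, 1.57]
contact_force: [1.1, -0.0, 0.8]
opening: 0.0234
```

View pics/side9.png

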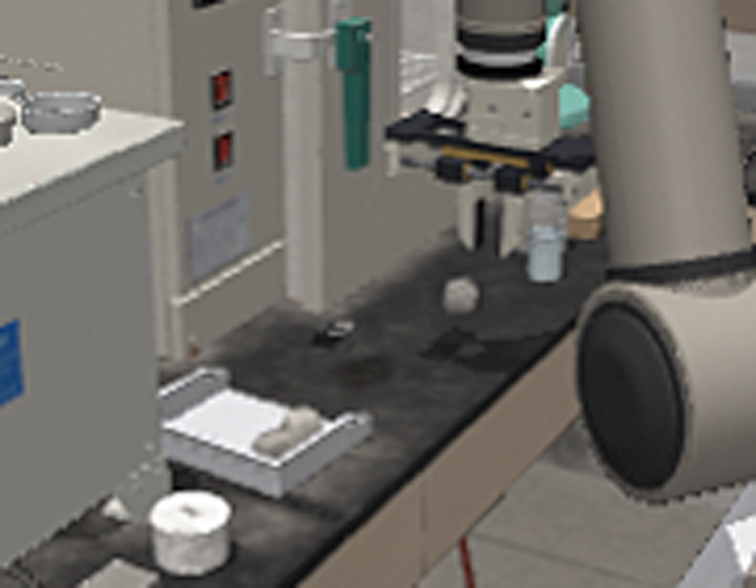

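View pics/top9.png

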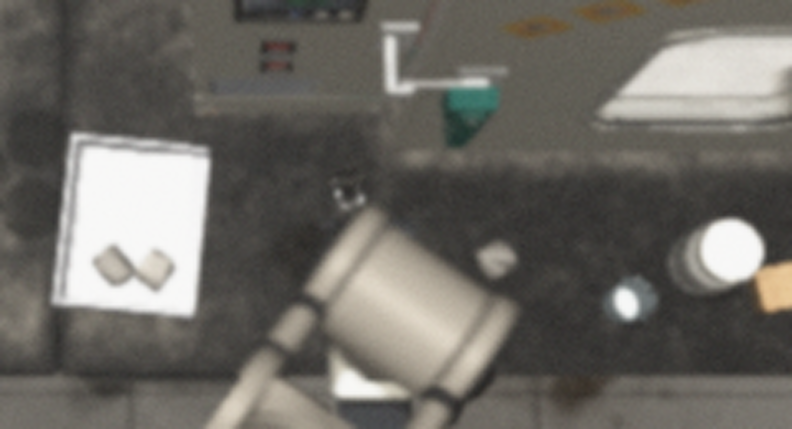

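```bash
python3 - <<'E'
from h import *
import pickle
T=pickle.load(open("top0.pkl","rb"));S=pickle.load(open("side0.pkl","rb"))
t=lambda x,y:(250+(x+.5)/3.3-.5,130+(y+.5)/3.3-.5)
s=lambda x,y:(230+(x+.5)/4.2-.5,120+(y+.5)/4.2-.5)
for b in((172,362),(320,312),(400,262),(455,237)): print("side",b,onz(S,s(*b),0).round(3))
for b in((200,112),(380,112),(400,165),(600,165)): print("top",b,onz(T,t(*b),0).round(3),onz(T,t(*b),.15).round(3))
# c2 and far chunk now
print("far",tri(T,t(497,259),S,s(461,294)),"c2",onz(T,t(154,269),.013),"c1",onz(T,t(113,265),.013))
E
python3 go.py 0.503 -0.392 0.12 94
```

```text
side (172, 362) [ 0.685 -0.088  0.   ]
side (320, 312) [ 0.623 -0.258  0.   ]
side (400, 262) [ 0.617 -0.418  0.   ]
side (455, 237) [ 0.599 -0.516  0.   ]
top (200, 112) [ 0.656 -0.058  0.   ] [ 0.621 -0.062  0.15 ]
top (380, 112) [ 0.657 -0.234  0.   ] [ 0.621 -0.219  0.15 ]
top (400, 165) [ 0.604 -0.253  0.   ] [ 0.574 -0.236  0.15 ]
top (600, 165) [ 0.604 -0.447  0.   ] [ 0.574 -0.409  0.15 ]
far (array([ 0.50902632, -0.34292872,  0.01226987]), np.float64(0.0032193391995510683)) c2 [ 0.50002662 -0.01591897  0.013     ] c1 [0.50376632 0.02312432 0.013     ]
shift [-17.88   8.5    2.17] rot [ 0.2  0.2 -4.4] now [ 0.4192 -0.2126  0.1407] [3.138 0.004 1.564] t 9.43 F [-0.2 -0.1 -0. ] 0.023774502460466675
```

```bash
python3 -m crank '[[-5,0,0,0,0,0,0.26],[-10,0,0,0,0,0,0.26],[-15,1,0,0,0,0,0.26],[-18.2,4,0,0,0,0,0.26],[-18.2,7,1,0,0,0,0.26]]';python3 go.py 0.502 -0.392 0.025 90
```

```text
time: 10.05
tool_pos: [0.4891, -0.392, 0.1298]
tool_rot: [3.14, 0.002, 1.566]
contact_force: [0.1, 0.3, -0.2]
opening: 0.0239
shift [ 0.03  1.28 10.48] rot [ 0.1  0.1 -0.3] now [ 0.4891 -0.392   0.1298] [3.140e+00 2.000e-03 1.566e+00] t 10.05 F [ 0.1  0.3 -0.2] 0.023855432028486882
```

```bash
python3 -m crank '[[0,1.3,2,0,0,-0.3,0.26],[0,1.3,6,0,0,-0.3,0.26],[0,1.3,10.4,0,0,-0.3,0.26],[0,1.3,10.4,0,0,-0.3,0.26]]';python3 go.py 0.502 -0.34 0.025 90;python3 - <<'E'
from h import *
for n in("top","side"):
  c=read_camera(n)
  f=c["frame"][130:260,250:490] if n=="top" else c["frame"][120:260,230:410]
  cv2.imwrite(f"pics/{n}10.png",cv2.resize(np.ascontiguousarray(f[:,:,::-1]),None,fx=3.3 if n=="top" else 4.2,fy=3.3 if n=="top" else 4.2,interpolation=cv2.INTER_CUBIC))
E
```

```text
time: 10.55
tool_pos: [0.5006, -0.3879, 0.0228]
tool_rot: [-3.138, -0.004, 1.574]
contact_force: [0.3, -0.5, 0.8]
opening: 0.0241
shift [ 4.79  0.16 -0.2 ] rot [-0.2 -0.2  0.2] now [ 0.5006 -0.3879  0.0228] [-3.138 -0.004  1.574] t 10.55 F [ 0.3 -0.5  0.8] 0.024086964522550436
```

View pics/side10.png

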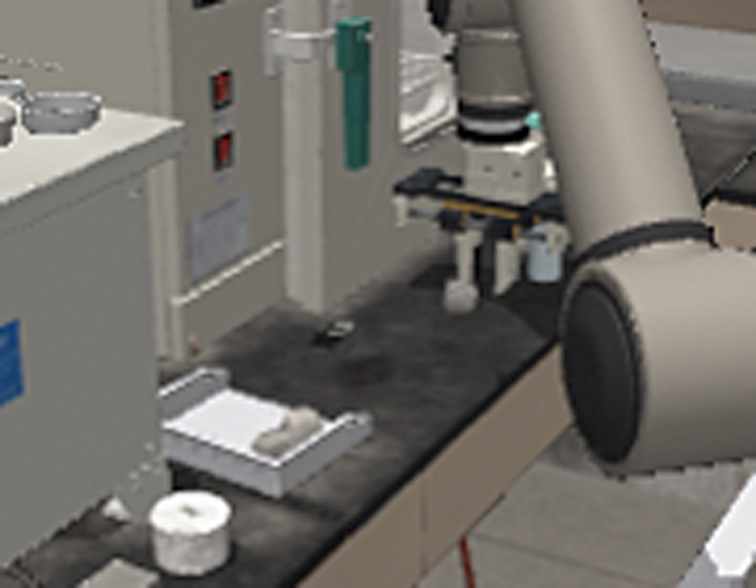

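View pics/top10.png

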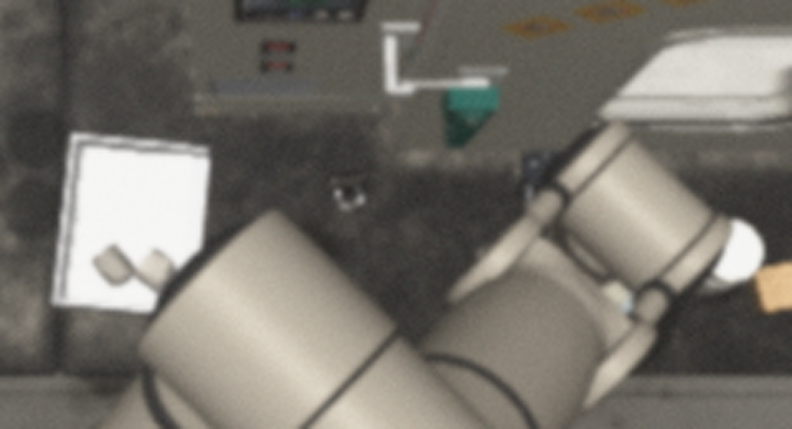

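```bash
python3 -m crank '[[1,0.1,-0.2,0,0,0,0.26],[2,0.1,-0.2,0,0,0,0.26],[3,0.1,-0.2,0,0,0,0.26],[4,0.1,-0.2,0,0,0,0.26],[5.5,0.1,-0.2,0,0,0,0.26]]';python3 go.py 0.502 -0.34 0.025 90;python3 - <<'E'
from h import *
for n in("side",):
  c=read_camera(n)
  f=c["frame"][130:260,250:490] if n=="top" else c["frame"][150:250,280:400]
  cv2.imwrite(f"pics/{n}11.png",cv2.resize(np.ascontiguousarray(f[:,:,::-1]),None,fx=6,fy=6,interpolation=cv2.INTER_CUBIC))
E
```

```text
time: 11.28
tool_pos: [0.5025, -0.3334, 0.0279]
tool_rot: [3.141, 0.0, 1.574]
contact_force: [-0.6, -0.6, 0.6]
opening: 0.024
shift [-0.66 -0.05  0.29] rot [0.  0.  0.2] now [ 0.5025 -0.3334  0.0279] [3.141 0.    1.574] t 11.28 F [-0.6 -0.6  0.6] 0.023957278382001714
```

View pics/side11.png

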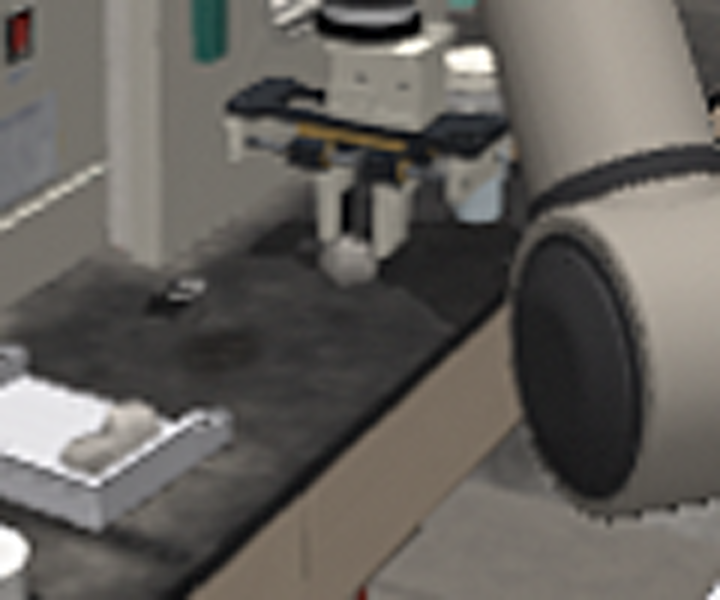

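```bash
python3 -m crank '[[1.5,0,0.2,0,0,0,0.26],[3,-0.1,0.2,0,0,0,0.26],[4.5,-0.2,0.2,0,0,0,0.26],[6,-0.2,0.2,0,0,0,0.26],[7.5,-0.2,0.2,0,0,0,0.26]]';python3 -m crank '[[1.5,0,0,0,0,0,0.26],[3,0,0,0,0,0,0.26],[4.5,0,0,0,0,0,0.26],[6,0,0,0,0,0,0.26],[7.5,0,0,0,0,0,0.26]]';python3 go.py 0.502 -0.05 0.027 90;python3 - <<'E'
from h import *
for n in("side",):
  c=read_camera(n)
  f=c["frame"][130:260,250:490] if n=="top" else c["frame"][150:250,280:400]
  cv2.imwrite(f"pics/{n}12.png",cv2.resize(np.ascontiguousarray(f[:,:,::-1]),None,fx=6,fy=6,interpolation=cv2.INTER_CUBIC))
E
```

```text
time: 11.95
tool_pos: [0.5001, -0.2579, 0.0257]
tool_rot: [-3.141, -0.0, 1.575]
contact_force: [0.7, -0.6, -0.5]
opening: 0.0238
time: 12.58
tool_pos: [0.4999, -0.1831, 0.0257]
tool_rot: [3.142, 0.0, 1.575]
contact_force: [0.2, -0.5, -0.2]
opening: 0.0237
shift [13.31  0.26 -0.13] rot [0.  0.  0.2] now [ 0.4999 -0.1831  0.0257] [3.142 0.    1.575] t 12.57 F [ 0.2 -0.5 -0.2] 0.023710128966661755
```

View pics/side12.png

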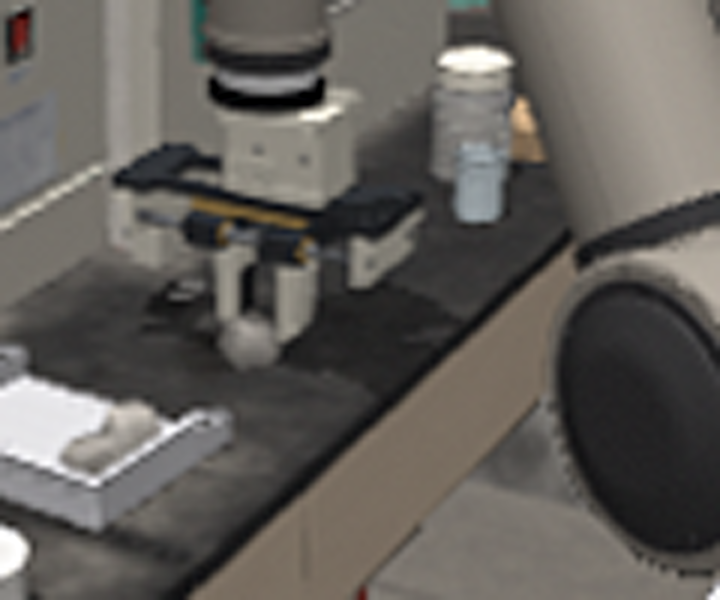

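```bash
python3 -m crank '[[1.5,0,0,0,0,0,0.26],[3,0.1,0,0,0,0,0.26],[4.5,0.2,0,0,0,0,0.26],[6,0.3,-0.1,0,0,0,0.26],[7.5,0.4,-0.15,0,0,0,0.26]]';python3 -m crank '[[1.2,0.1,0,0,0,0,0.26],[2.4,0.1,0,0,0,0,0.26],[3.6,0.1,0,0,0,0,0.26],[4.8,0.1,0,0,0,0,0.26],[5.8,0.1,0,0,0,0,0.26]]';python3 go.py 0.502 -0.05 0.027 90;python3 - <<'E'
from h import *
for n in("side",):
  c=read_camera(n)
  f=c["frame"][130:260,250:490] if n=="top" else c["frame"][170:270,250:370]
  cv2.imwrite(f"pics/{n}13.png",cv2.resize(np.ascontiguousarray(f[:,:,::-1]),None,fx=6,fy=6,interpolation=cv2.INTER_CUBIC))
E
```

```text
time: 13.25
tool_pos: [0.5037, -0.108, 0.0273]
tool_rot: [3.141, 0.0, 1.575]
contact_force: [-0.2, -0.5, 0.3]
opening: 0.0236
time: 13.88
tool_pos: [0.5046, -0.0505, 0.0274]
tool_rot: [3.141, 0.0, 1.575]
contact_force: [0.9, -1.4, 2.1]
opening: 0.0238
shift [ 0.05 -0.26  0.04] rot [0.  0.  0.2] now [ 0.5046 -0.0505  0.0274] [3.141 0.    1.575] t 13.88 F [ 0.9 -1.4  2.1] 0.023814810192120395
```

View pics/side13.png

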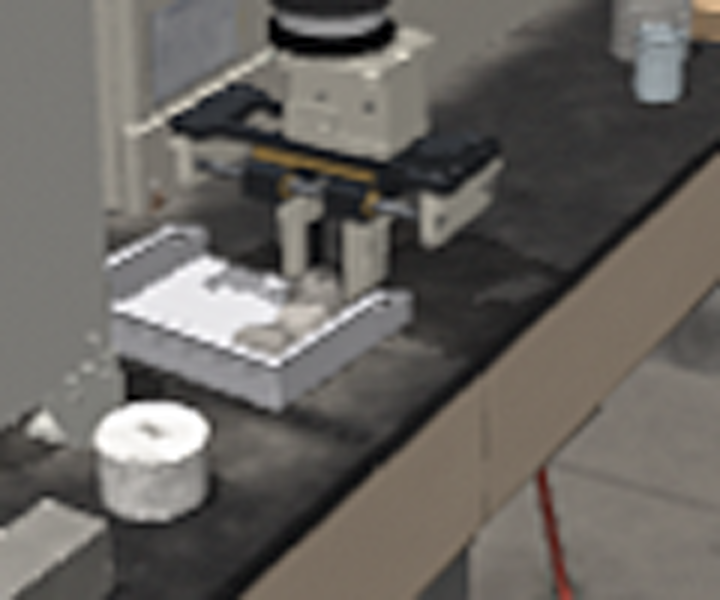

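Push about 6 mm more, then retreat straight back, up and away.

```bash
python3 -m crank '[[0.6,0,0,0,0,0,0.26],[0.6,0,0,0,0,0,0.26],[-1.5,0,0,0,0,0,0.26],[-3,-1,-5,0,0,0,0.26],[-5,-6,-10,0,0,0,0.26]]';python3 -m crank '[[-5,-3,-3,0,0,0,0.26],[-11,-5,-5,0,0,0,0.26],[-17,-6,-6,0,0,0,0.26],[-22,-8,-8,0,0,0,0.26],[-22,-8,-8,0,0,0,0.26]]';python3 - <<'E'
from h import *
import pickle
for n in("top","side"):
  c=read_camera(n);pickle.dump(dict(c),open(n+"F.pkl","wb"))
  f=c["frame"][130:260,250:490] if n=="top" else c["frame"][120:260,230:410]
  cv2.imwrite(f"pics/{n}14.png",cv2.resize(np.ascontiguousarray(f[:,:,::-1]),None,fx=3.3 if n=="top" else 4.2,fy=3.3 if n=="top" else 4.2,interpolation=cv2.INTER_CUBIC))
  if n=="top": cv2.imwrite("pics/top14z.png",cv2.resize(np.ascontiguousarray(c["frame"][160:235,255:330,::-1]),None,fx=8,fy=8,interpolation=cv2.INTER_CUBIC))
E
```

```text
time: 14.55
tool_pos: [0.4528, -0.0991, 0.1206]
tool_rot: [3.141, 0.0, 1.575]
contact_force: [0.0, -0.0, 0.4]
opening: 0.0237
time: 15.18
tool_pos: [0.3718, -0.3224, 0.2007]
tool_rot: [3.14, 0.002, 1.569]
contact_force: [-0.1, 0.1, -0.9]
opening: 0.0238
```

View pics/top14.png

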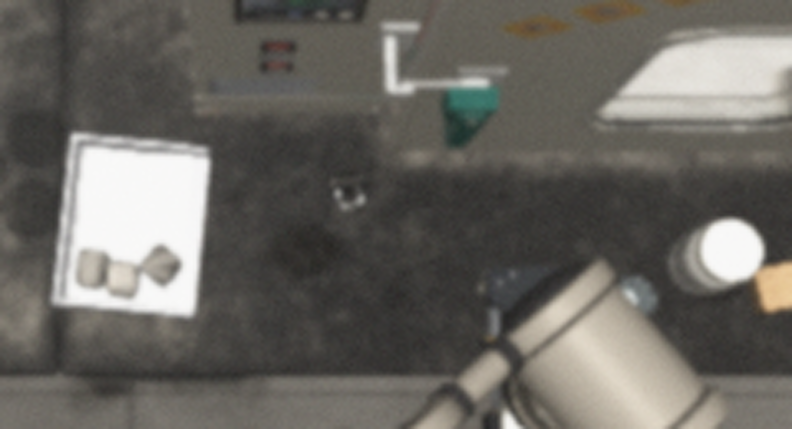

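View pics/side14.png

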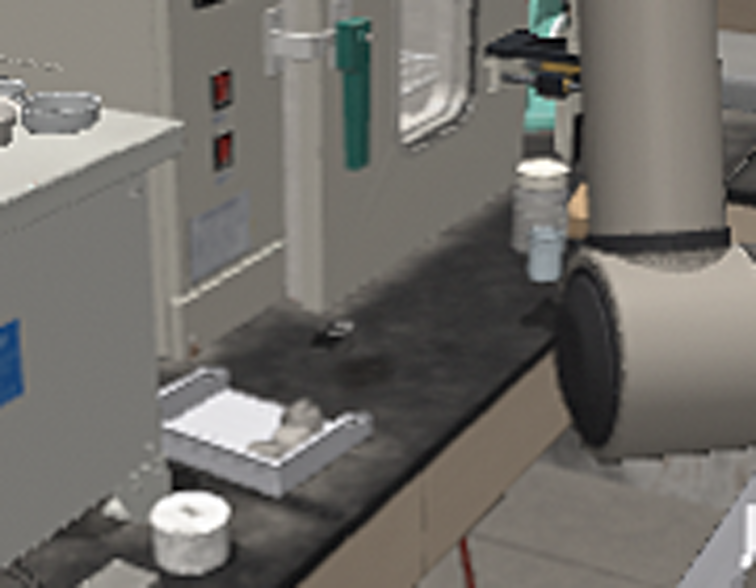

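View pics/top14z.png

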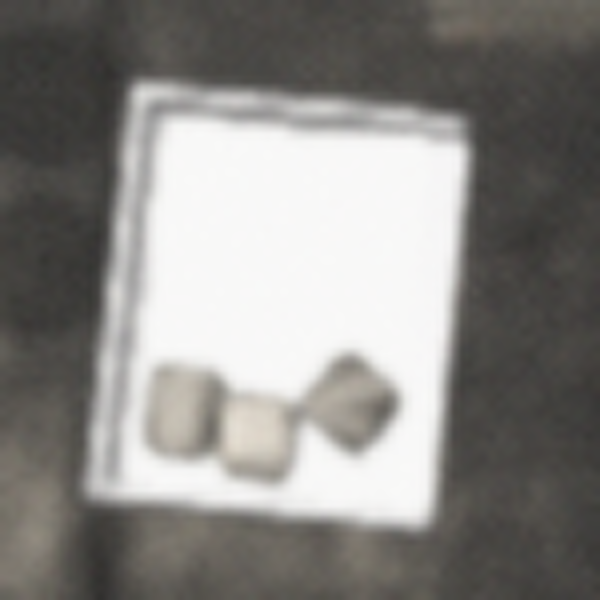

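Run:
```python
from h import *
import pickle
T=pickle.load(open("topF.pkl","rb"));S=pickle.load(open("sideF.pkl","rb"))
t=lambda x,y:(255+(x+.5)/8-.5,160+(y+.5)/8-.5)
s=lambda x,y:(230+(x+.5)/4.2-.5,120+(y+.5)/4.2-.5)
print(tri(T,t(351,404),S,s(301,414)))
m=np.array([.536,-.061]);a=np.array([.087,.996])
for u in((351,404),(258,435),(184,410)): 
  p=onz(T,t(*u),.015);print(p.round(3),"past mouth",(p[:2]-m)@a)
f=S["frame"][195:245,260:330];cv2.imwrite("pics/sz.png",cv2.resize(np.ascontiguousarray(f[:,:,::-1]),None,fx=10,fy=10,interpolation=cv2.INTER_CUBIC))
for n,A in(("top",T),("side",S)):
  B=pickle.load(open(n+"0.pkl","rb"));d=np.abs(A["frame"].astype(int)-B["frame"]).max(2)
  print(n,[(k,int((d[y-4:y+5,x-4:x+5]>40).sum())) for k,x,y in ([("clip",356,188),("cup",441,220),("tin",232,217),("bar",180,220)] if n=="top" else [("clip",309,199),("tin",275,246),("bar",243,273),("cup",359,180)])])
```

```text
(array([ 0.50269841, -0.02283249,  0.02028956]), np.float64(0.0002545829068019459))
[ 0.503 -0.023  0.015] past mouth 0.03536687438776781
[0.491 0.014 0.015] past mouth 0.07042108253124285
[0.501 0.043 0.015] past mouth 0.10028241027687312
top [('clip', 0), ('cup', 41), ('tin', 0), ('bar', 0)]
side [('clip', 0), ('tin', 0), ('bar', 0), ('cup', 19)]
```

View pics/sz.png

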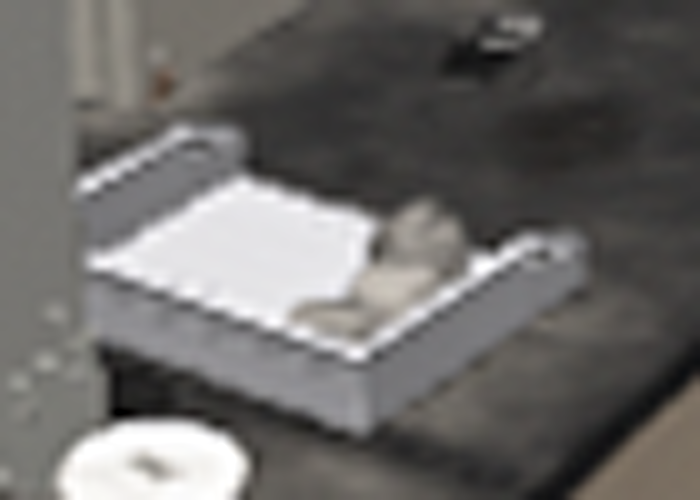

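```bash
python3 -c "
from cell import robot
print(robot.hand_in())"
```

```text
the job is handed in; nothing more can be done
None
```

I swept all three mortar pieces into the scrap pan along the bench, one at a time, using the two slightly open fingers as a pusher. The jaws stayed at a fixed 24 mm opening and nothing was gripped. The job was handed in at about 15 s of the 72 s allowed.

**Pieces in the pan:** in the last pictures their middles lie about 35, 70 and 100 mm past the pan's front edge, where at least 16 mm is needed to clear the lip. The front-most piece measured about 20 mm high at its middle in two views, against the expected 15 mm or so. It sits behind its neighbour and looked flat; I took the 5 mm as pixel reading error and did not check it further.

**Other things on the bench:** the clip, tin and mortar bar show no change between the first and last pictures. The automatic comparison did flag the cup in both views. In the top view the wrist partly covers and shades it; in the side view it is at the same pixel position as at the start (359, 180), so I judge it unmoved. The jar looked unmoved by eye, but I made no numeric check on it.

**Forces:** the force readings at the end of each move stayed under about 3 N, and the arm was well clear of everything at hand-in.

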